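# Lock the craft-knife case with its slotted disc and bar

### The arm

A 6-joint arm with a two-finger parallel gripper is mounted at the origin on the work surface. World frame = base frame: x ahead of the robot, y to its left, z up, the work surface at z = 0. Lengths are in m, angles in rad, forces in N, time in s.
With the tool pointing down it reaches from about 0.25 to 0.775 m from the base axis. Payload 4 kg.
Tool frame: the origin (TCP) lies at the very end of the fingers, on their centre line; the grasp point (between the pads) lies 19 mm behind it; z points along the fingers, y is the line along which they close (so a half turn about z gives the same grasp; the last joint's range is limited). The gripper opens to 85 mm and grips with 20 to 120 N. Pads are 22 mm wide; open, the fingers measure 114 mm over their backs; the gripper's body (76 mm by 85 mm) begins 54 mm behind the grasp point. The pads swing forward as they close: fully open they stand 13 mm farther back than shut.
Start: joints at [1.111, 0.087, 1.371, -0, 1.684, -0.103], TCP at [0.192, 0.515, 0.231] pointing down, gripper open.
Joint ranges: [-3.1, 3.1], [-0.76, 2.03], [0.27, 2.55], [-1.08, 4.22], [0.17, 2.65], [-2.57, 2.57]. Speed limits (rad/s): [2.79, 2.79, 3.14, 3.14, 3.14, 3.14].

### API

Orientations are given as a rotation vector (axis times angle).
In Python, from plant import r, camera, get_calibration, search_frame, regions_of gives the robot as it stands.
- The arm moves only by the tool apply_moves, never from a script. Its argument "moves" is one flat list of numbers, 7 for each row, row after row: the turn, a rotation vector about the world's x, y, z in rad, then the shift along the world's x, y, z in mm, then the closure in counts, from 0 (fully open) to 255 (shut). In form: [wx, wy, wz, tx, ty, tz, hand, wx, wy, wz, tx, ty, tz, hand, ...]. A call has exactly 10 rows; each row is the pose to reach, as a shift and turn from the pose commanded when the call began; what a row does not reach only later rows make up. A row lasts 1/10 s, in which the tool goes at most 50 mm and 8.59 degrees, less where a joint would pass 70% of its speed; a pose out of reach is approached as far as the arm can. A call with a gripper value outside its range is refused whole. The fingers move at their own pace and stop on an object; "grip_force" is the grip in N (left out, the last holds). Time passes only in rows, so rows that repeat a pose let the fingers close, or fill a call up. It gives the time, the measured TCP pose, the force, the opening and the grip force at its end, in the units of the state.
- r.sense(): the state, without advancing time (a new reading comes with each control period).
- camera(name): name is "side" or "top" or "wrist"; returns (picture, depth): 384x512x3 uint8, blue, green, red; 384x512 float32, m along the optical axis (not along the pixel's ray), 0 where there is no reading.
- get_calibration(name): a dict with "fx", "fy", "cx", "cy" (pixels), "D" ([k1, k2, p1, p2, k3] as OpenCV has them; the pictures are not rectified), "xyz" and "orientation" of the camera in the world; the wrist camera has in their place "hand_eye" (4x4, takes a point from camera to tool coordinates, whose origin is the TCP and whose axes are the flange's). Camera axes: x right, y down, z forward; pixel columns grow to the right and rows downward; lengths in m; the calibration is good to about 2 mm. A picture is of the moment at which its call begins: read the wrist's pose just before it. get_calibration takes no time and is no camera call.
- r.job_done(): hands the job in; it is judged then, once.
Trained networks look in the newest picture that a camera, given by its name, has taken for a name from the list of things; names that differ only in an ending like _2 or _b are one class to them, and where a whole thing is asked for, a point or a joint stands for the part that bears it (a point fixed in the world has none). Each returns a list of dicts, best first, with "confidence" (0 to 1); they miss things now and then, are a little off and sometimes report something else, mostly with a low value. They report only what shows in the picture. A call takes as long as a camera call. They do not tell look-alikes from the thing itself.
- search_frame(query, camera): "point" ([x, y, z] in m, in world coordinates, good to about 4 mm: the middle of the surface that is visible of it).
- regions_of(query, camera): "pixels" (384x512 bool, what is visible of it).
The state is a dict: "clock": time; "qpos": joint angles; "joint_velocities": joint speeds; "tau": joint torques, N m; "position": TCP position; "eef_rot": TCP orientation; "wrist_force": force on the tool from outside, world axes, zero at the start; "moment": the same for the moment, N m; "opening": finger opening in m; "grip_force": force on a finger pad.
Only numpy, scipy, OpenCV 4.12 (cv2) and the standard library are available. Lean on these libraries where they do the work, as an engineer would, in place of code of your own. Each camera call takes 0.05 s, during which the arm holds its last target. There are 200 camera calls.

### The job

Lock the blue craft-knife case for the end of class: push the orange disc round by its black posts until its slot lines up with the steel bar, then push the bar by its red tab through the disc until it is fully home in the keeper on the other side. Do not ram the bar through a disc that is not lined up, leave the bottle and jars standing where they are, and finish with the hand clear.

Things in the scene. Friction and masses are not known exactly. Their poses are not given: they have to be found in the camera images.
- case: Fixed blue steel case, top of two grey leaves, 266 (own x) by 366 mm (own y), top 80 mm above the table. Origin on the table under the bar's line. The lock lies on the top along own y (x = 0): channel with the bar (rails 14 mm high, 37 mm wide, y -165 to 8), orange disc (centre y 70), keeper (bridge 40 mm wide, 22 mm high, y 126 to 152). The bar is pushed to +y.
- disc (a joint): Disc angle about the vertical, rad, counter-clockwise from above. The slot lines up with the bar at 0 and equally at 3.14; stops at -0.3 and 3.44. Starts anywhere in 0.55 to 2.59. Turns stiffly (0.06 Nm, about 1.6 N at a post), stays where left; the bar's tapered tip centres a slot up to about 0.12 rad off.
- disc_center (a point): Point on the disc's axis at its top face, 102 mm above the table. The orange disc has radius 50 mm and is 22 mm high; a slot 24 mm wide and 18 mm deep runs right across it along the point's own y axis (at joint 0 the point's axes are parallel to the case's).
- post_a (a point): One of two upright black round posts on the disc, diameter 14 mm, standing 24 mm above the disc's top face (102 to 126 mm above the table), 38 mm from the disc's axis on its own +x side, square to the slot. The point is at half height on the post's axis, 114 mm above the table.
- post_b (a point): The other, identical post, opposite post_a (38 mm from the axis on the disc's -x side).
- bar (a joint): Travel of the bar along the case's own +y, m: 0 drawn back against its stop, 0.132 fully home. It starts between 0 and 0.008, short of the disc; its tip meets the disc's rim at 0.012. Sliding it takes about 2 N and it stays where it is left. A disc that is not lined up blocks it.
- bar_push (a point): Middle of the flat upright rear face (towards the case's -y) of the red tab on the bar, 112 mm above the table; push here along the case's own +y. The face is 30 mm wide and reaches from 99 to 125 mm above the table; the tab is 10 mm thick at the top and slopes down 28 mm forward.
- bar_tip (a point): Front end of the steel bar (16 mm wide, 12 mm high, 160 mm long, tip tapered to 6 mm over its last 14 mm), on its centre line, 91 mm above the table.
- glue_center (a point): Bystander: grey glue bottle with blue label and red cap, diameter 56 mm, 150 mm tall, standing on the table past the keeper end of the case; point at its centre, half-way up. Loose.
- paint_center (a point): Bystander: small jar with green label and white cap, diameter 40 mm, 42 mm tall, standing on the case's top beside the bar; point at its centre. Loose.
- bead_center (a point): Bystander: small jar with blue label and yellow cap, diameter 40 mm, 42 mm tall, standing on the case's top on the other side of the bar; point at its centre. Loose.
Things that resemble listed ones, but are neither listed nor needed, are in the scene too. What is shaped like the part that bears paint_center but pink is not meant.

How it is judged:
By the outcome, as a careful person would: the job done as asked, in the order asked, and still so for the second after the job is handed in, with the robot touching nothing.
It also fails if it takes over 48 s, if anything falls off the work surface, if the arm or the gripper's body presses on something with over 40 N, if the wrist force passes 120 N, or if a joint passes its speed limit or range.

## Working session

There is one attempt and no reset: what is moved stays moved. The work goes in short steps, Python scripts to look and compute and a tool call to move; the robot and the scene stay as the last step left them, time stands still between calls to the robot, and variables do not carry over. Pictures are saved under pics/ and viewed, at most 10 in all, crops included, and the job is handed in when it is done.

Besides the shell and the picture viewer there is one more tool, called after "Request:" as name(argument=value, ...) on one line, values as JSON. apply_moves: Moves the arm, as the interface text tells. Its arguments: {"type":"object","properties":{"moves":{"type":"array"},"grip_force":{"type":"number"}},"required":["moves"]}

```bash
mkdir -p pics; ls
python3 - <<'E'
from plant import r,camera,get_calibration,search_frame
import cv2,numpy as np
s=r.sense();print(s['clock'],s['position'],s['eef_rot'])
for c in ['top','side']:
    im,d=camera(c);cv2.imwrite(f'pics/{c}0.png',im)
    k=get_calibration(c);print(c,k)
    for q in ['post_a','bar_push','bar_tip','disc_center','paint_center','bead_center','glue_center']:
        print(q,[(np.round(x['point'],3).tolist(),round(x['confidence'],2)) for x in search_frame(q,c)])
E
```

```text
pics
0.0 [0.19186891 0.51490555 0.23009672] [-0.55736441 -3.09108869  0.00345359]
top {'fx': 499.4652839522342, 'fy': 499.4652839522342, 'cx': 263.0960114644305, 'cy': 187.11955694155424, 'D': array([-0.16330106,  0.        ,  0.        ,  0.        ,  0.        ]), 'xyz': array([ 0.39184266, -0.02250301,  1.52084592]), 'orientation': array([-2.16145721,  2.12079285, -0.1651955 ])}
post_a [([0.616, 0.042, 0.103], 0.66)]
bar_push [([0.617, 0.038, 0.1], 0.6), ([0.583, -0.108, 0.095], 0.58)]
bar_tip [([0.579, -0.103, 0.097], 0.71)]
disc_center [([0.621, 0.042, 0.105], 0.95)]
paint_center [([0.668, -0.141, 0.125], 0.69), ([0.777, -0.346, 0.04], 0.69), ([0.506, -0.379, 0.044], 0.58)]
bead_center [([0.477, -0.094, 0.124], 0.53)]
glue_center [([0.658, 0.202, 0.105], 0.72)]
side {'fx': 370.5170063889058, 'fy': 370.5170063889058, 'cx': 257.0409088714163, 'cy': 190.44171455252612, 'D': array([-0.01065804,  0.        ,  0.        ,  0.        ,  0.        ]), 'xyz': array([ 0.54839176, -0.69342179,  0.90271368]), 'orientation': array([-2.44428945,  0.09611831, -0.0499269 ])}
post_a [([0.622, 0.035, 0.102], 0.94)]
bar_push [([0.582, -0.116, 0.093], 0.56), ([0.625, 0.041, 0.104], 0.27)]
bar_tip [([0.585, -0.121, 0.099], 0.87)]
disc_center [([0.62, 0.032, 0.1], 0.85), ([0.679, -0.152, 0.119], 0.68)]
paint_center [([0.674, -0.373, 0.043], 0.75), ([0.511, -0.39, 0.044], 0.74), ([0.679, -0.152, 0.119], 0.68), ([0.781, -0.354, 0.041], 0.5)]
bead_center [([0.48, -0.106, 0.12], 0.61)]
glue_center [([0.666, 0.197, 0.089], 0.91)]
```

Run:
```python
import cv2
a=cv2.imread('pics/top0.png');b=cv2.imread('pics/side0.png')
cv2.imwrite('pics/top0c.png',cv2.resize(a[60:210,120:400] if 0 else a,(800,600)))
cv2.imwrite('pics/side0c.png',cv2.resize(b,(800,600)))
```

```text
(no output)
```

View pics/top0c.png

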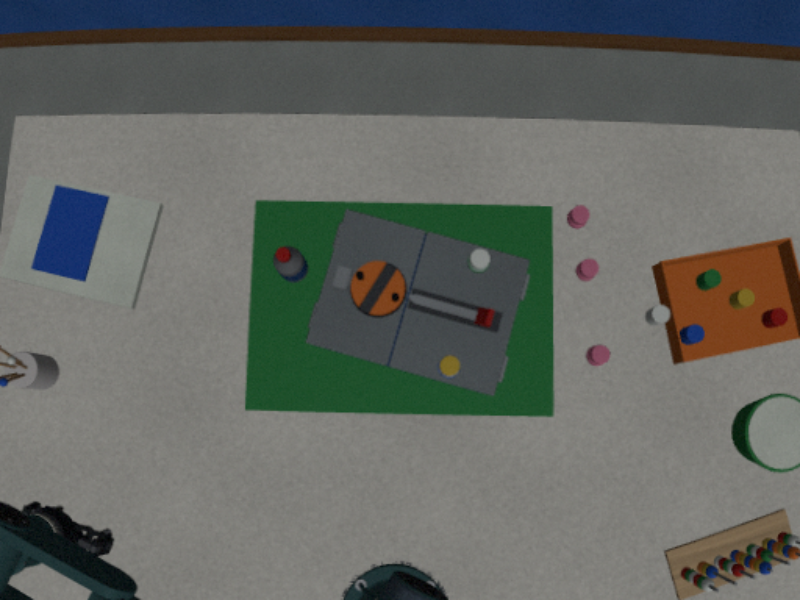

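View pics/side0c.png

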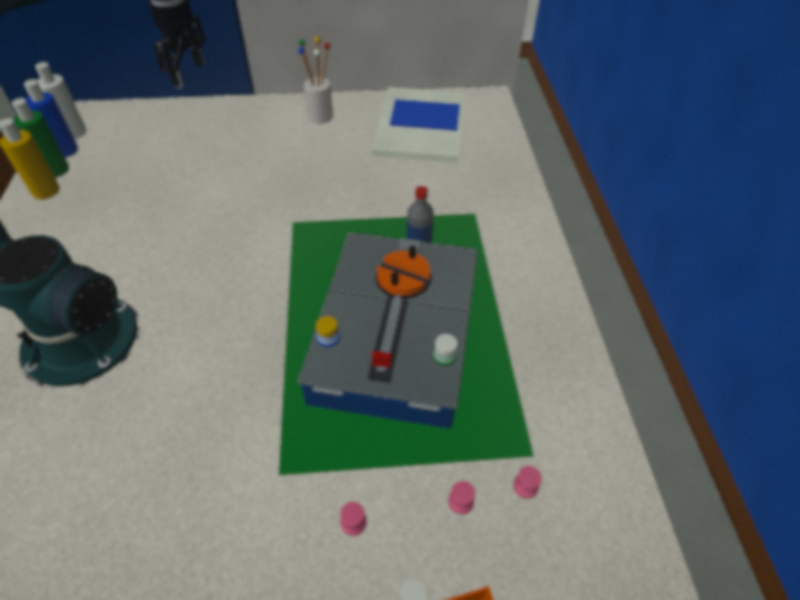

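Top view (800x600): the lock is on the case, with the disc at (378,289), posts at (361,275) and (396,297), and the red tab at (485,317). The white-capped jar is at (480,260), the yellow-capped jar at (450,366) and the bottle at (290,262). The pink jars on the table are look-alikes and not meant. Next I measure precisely with known heights.

```bash
cat > h.py <<'E'
import cv2,numpy as np
from scipy.spatial.transform import Rotation as R
from plant import r,camera,get_calibration,search_frame,regions_of
def pose(c):
    k=get_calibration(c)
    K=np.array([[k['fx'],0,k['cx']],[0,k['fy'],k['cy']],[0,0,1]])
    if c=='wrist':
        s=r.sense();T=np.eye(4);T[:3,:3]=R.from_rotvec(s['eef_rot']).as_matrix();T[:3,3]=s['position']
        T=T@np.array(k['hand_eye']);return K,k['D'],T[:3,:3],T[:3,3]
    return K,k['D'],R.from_rotvec(k['orientation']).as_matrix(),k['xyz']
def unproj(P,uv,z):
    K,D,Rm,t=P
    n=cv2.undistortPoints(np.float64(uv).reshape(-1,1,2),K,D)[:,0]
    d=np.c_[n,np.ones(len(n))]@Rm.T
    return (t+d*((z-t[2])/d[:,2])[:,None])[:,:2]
def proj(P,X):
    K,D,Rm,t=P
    p=(np.atleast_2d(X)-t)@Rm
    return cv2.projectPoints(p,np.zeros(3),np.zeros(3),K,D)[0][:,0]
def blobs(m,amin=6):
    n,l,st,c=cv2.connectedComponentsWithStats(m.astype(np.uint8))
    return sorted([(int(st[i,4]),c[i]) for i in range(1,n) if st[i,4]>=amin],key=lambda b:-b[0]),l
E
python3 - <<'E'
from h import *
for c,(x0,x1,y0,y1) in {'top':(195,340,130,255),'side':(190,310,145,275)}.items():
    im=cv2.imread(f'pics/{c}0.png');P=pose(c)
    h=cv2.cvtColor(im,cv2.COLOR_BGR2HSV)
    M=np.zeros(im.shape[:2],bool);M[y0:y1,x0:x1]=1
    H,S,V=[h[...,i].astype(int) for i in range(3)]
    ora=M&(H>=5)&(H<=16)&(S>140)&(V>90)
    red=M&((H<5)|(H>172))&(S>130)&(V>50)
    b,l=blobs(ora,20);
    hull=cv2.convexHull(np.argwhere(ora)[:,::-1].astype(np.int32))
    hm=np.zeros(im.shape[:2],np.uint8);cv2.fillConvexPoly(hm,hull,1)
    mo=cv2.moments(hm,True);cc=[mo['m10']/mo['m00'],mo['m01']/mo['m00']]
    print(c,'disc',cc,unproj(P,cc,.102 if c=='top' else .098),'nb',[(a,np.round(x)) for a,x in b])
    for nm,m,z in [('dark',(hm>0)&(V<60),.126 if c=='top' else .114),('red',red,.115)]:
        for a,x in blobs(m)[0][:5]:print(nm,a,x,unproj(P,x,z))
    for q,z in [('post_a',.1),('bar_push',.1)]: pass
    crop=im[y0:y1,x0:x1];cv2.imwrite(f'pics/{c}0z.png',cv2.resize(crop,None,fx=4.5,fy=4.5,interpolation=cv2.INTER_CUBIC))
E
python3 -c "
import cv2,numpy as np
a=cv2.imread('pics/top0z.png');b=cv2.imread('pics/side0z.png')
h=400;f=lambda i:cv2.resize(i,(400,int(i.shape[0]*400/i.shape[1])))
a,b=f(a),f(b);H=max(len(a),len(b));p=lambda i:cv2.copyMakeBorder(i,0,H-len(i),0,0,cv2.BORDER_CONSTANT)
cv2.imwrite('pics/z.png',np.hstack([p(a),p(b)]))"
```

```text
top disc [241.52947481243302, 183.94533762057878] [[0.62024073 0.04193839]] nb [(309, array([249., 189.])), (298, array([234., 179.]))]
dark 221 [241.38461538 183.78280543] [[0.61683531 0.04127036]]
dark 19 [229.78947368 175.84210526] [[0.63903441 0.07478511]]
dark 18 [252.5        189.77777778] [[0.60028803 0.00943566]]
red 110 [310.04545455 202.69090909] [[ 0.5679703  -0.15446098]]
side disc [257.5209125475285, 174.17997465145754] [[0.61910927 0.03784137]] nb [(331, array([254., 180.])), (325, array([261., 168.]))]
dark 25 [252.44 176.48] [[0.60244758 0.01547892]]
dark 7 [263.71428571 162.        ] [[0.64009015 0.07065357]]
red 115 [243.86086957 229.32173913] [[ 0.56710202 -0.16434031]]
```

View pics/z.png

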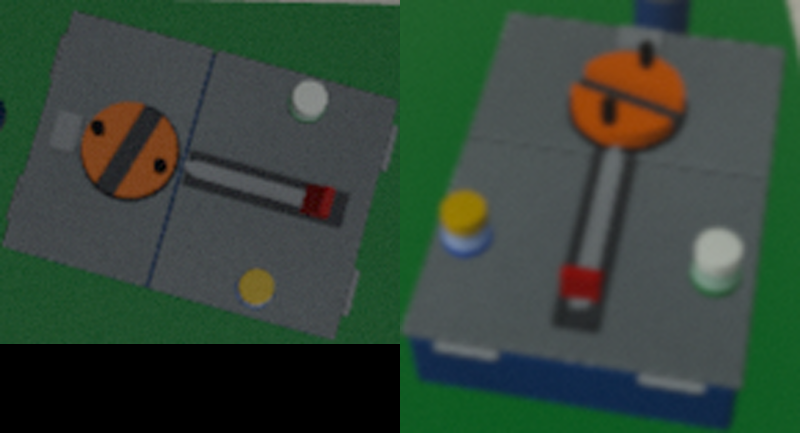

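The crop confirms the layout. The white jar is clear of the bar and the slot is about 1.3 rad off. The posts run from (0.600,0.009) to (0.639,0.075). The bar axis is at about 75°, so disc joint ≈ 1.3 and I turn it clockwise to 0. Plan: put two half-open fingers behind the posts and twist them as a couple.

Request:
apply_moves(moves=[0,0,0.6,428,-475,10,87,0,0,0.6,428,-475,10,87,0,0,0.6,428,-475,10,87,0,0,0.6,428,-475,10,87,0,0,0.6,428,-475,10,87,0,0,0.6,428,-475,10,87,0,0,0.6,428,-475,10,87,0,0,0.6,428,-475,10,87,0,0,0.6,428,-475,10,87,0,0,0.6,428,-475,10,87])

```text
clock: 1.8
position: [0.5146, 0.1574, 0.2392]
eef_rot: [-0.381, 3.118, 0.001]
wrist_force: [-0.1, 0.0, 0.3]
opening: 0.0563
grip_force: 0.0
```

Request:
apply_moves(moves=[0,0,0,105,-117,0,87,0,0,0,105,-117,0,87,0,0,0,105,-117,0,87,0,0,0,105,-117,0,87,0,0,0,105,-117,0,87,0,0,0,105,-117,0,87,0,0,0,105,-117,0,87,0,0,0,105,-117,0,87,0,0,0,105,-117,0,87,0,0,0,105,-117,0,87])

```text
clock: 2.8
position: [0.6182, 0.0429, 0.2392]
eef_rot: [-0.383, 3.118, 0.0]
wrist_force: [0.8, -0.5, -0.1]
opening: 0.0562
grip_force: 0.0
```

Run:
```python
from h import *
s=r.sense();print(s['position'],s['eef_rot'],s['qpos'])
k=get_calibration('wrist');print(k)
P=pose('wrist');im,d=camera('wrist');cv2.imwrite('pics/w1.png',im)
h=cv2.cvtColor(im,cv2.COLOR_BGR2HSV);H,S,V=[h[...,i].astype(int) for i in range(3)]
ora=(H>=5)&(H<=16)&(S>140)&(V>90)
print(ora.sum(),blobs(ora,50)[0][:4])
```

```text
[0.61816832 0.0428878  0.23924306] [-3.82733402e-01  3.11767607e+00  1.17581561e-04] [-2.22786750e-02  2.42095394e-01  1.17788220e+00  1.49434280e-04
  1.72111937e+00 -1.83735502e+00]
{'fx': 275.10696030528015, 'fy': 275.10696030528015, 'cx': 257.88730099010127, 'cy': 193.70309740710772, 'D': array([-0.01491614,  0.        ,  0.        ,  0.        ,  0.        ]), 'hand_eye': array([[-9.89180199e-04, -9.62187078e-01, -2.72387681e-01,
         6.82910075e-02],
       [ 9.99999489e-01, -8.94593756e-04, -4.71435200e-04,
        -5.74827034e-04],
       [ 2.09932538e-04, -2.72388008e-01,  9.62187471e-01,
        -1.42023644e-01],
       [ 0.00000000e+00,  0.00000000e+00,  0.00000000e+00,
         1.00000000e+00]])}
4842 [(2483, array([239.55094644, 165.98670963])), (2359, array([274.68715557, 200.28783383]))]
```

View pics/w1.png

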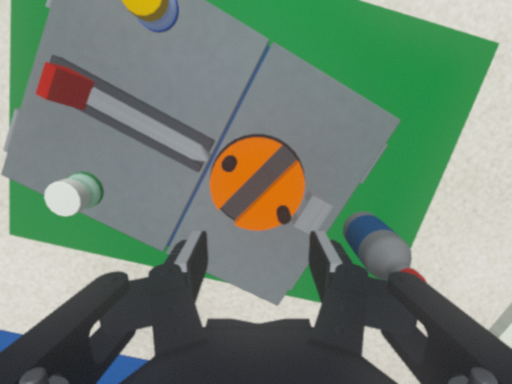

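Wrist view: disc centred at (257,183), posts at (229,163) and (284,214), red tab at (65,85), bar tip at (208,155), keeper at (313,214). I measure all of these by plane heights.

```bash
cat > m.py <<'E'
from h import *
def measure(im,P,roi=(0,270)):
    h=cv2.cvtColor(im,cv2.COLOR_BGR2HSV);H,S,V=[h[...,i].astype(int) for i in range(3)]
    M=np.zeros(im.shape[:2],bool);M[roi[0]:roi[1]]=1
    ora=M&(H>=5)&(H<=16)&(S>140)&(V>90)
    b,l=blobs(ora,150);o={}
    ora=np.isin(l,[l[int(round(0))][0]],invert=True)&ora
    hull=cv2.convexHull(np.argwhere(cv2.morphologyEx(ora.astype(np.uint8),cv2.MORPH_OPEN,np.ones((3,3))))[:,::-1].astype(np.int32))
    hm=np.zeros(im.shape[:2],np.uint8);cv2.fillConvexPoly(hm,hull,1)
    e=unproj(P,hull[:,0],.102);(cx,cy),rad=cv2.minEnclosingCircle(e.astype(np.float32)*1000)
    print('disc circ mm',cx,cy,rad)
    # slot: between orange halves; edge line directions by minAreaRect of grey inside hull
    sl=(hm>0)&(S<110)&(V>55)
    bs,l2=blobs(sl,100)
    if bs:
        i=l2[int(round(bs[0][1][1])),int(round(bs[0][1][0]))]
        pts=unproj(P,np.argwhere(l2==i)[:,::-1],.095)
        v=np.linalg.svd(pts-pts.mean(0),full_matrices=False)[2][0];print('slot centre',pts.mean(0),'deg',np.degrees(np.arctan2(v[1],v[0]))%180,len(pts))
    for a,x in blobs((hm>0)&(V<50)&(S<200),15)[0][:3]:print('dark',a,x,unproj(P,x,.12))
    red=M&((H<5)|(H>172))&(S>130)&(V>40)
    for a,x in blobs(red,60)[0][:3]:print('red',a,x,unproj(P,x,.112))
E
python3 - <<'E'
from m import *
im=cv2.imread('pics/w1.png');P=pose('wrist');measure(im,P)
h=cv2.cvtColor(im,cv2.COLOR_BGR2HSV)
# bar: bright grey between tab and tip
g=np.zeros(im.shape[:2],bool);g[85:165,85:212]=1
m=g&(h[...,1]<50)&(h[...,2]>150)
print(h[120,140],h[60,180],h[112,130])
for z,n in [(.08,'blue')]:
    bl=np.zeros_like(m);bl[40:250,165:275]=1
    b=bl&(h[...,0]>105)&(h[...,0]<125)&(h[...,1]>110)
    bb,l=blobs(b,60);print(bb[:3])
    i=np.unique(l[l>0],return_counts=True);i=i[0][i[1].argmax()]
    p=unproj(P,np.argwhere(l==i)[:,::-1],z);v=np.linalg.svd(p-p.mean(0),full_matrices=False)[2][0]
    print('seam deg',np.degrees(np.arctan2(v[1],v[0]))%180,p.mean(0))
# red top face corners & rear face
print('pts tab rearface pix',unproj(P,[[48,63],[37,94],[65,82]],.125), 'tip',unproj(P,[[208,155]],.091))
cv2.imwrite('pics/w1z.png',cv2.resize(im[40:180,20:230],None,fx=3.8,fy=3.8,interpolation=cv2.INTER_CUBIC))
E
```

```text
disc circ mm 620.236572265625 41.3718147277832 50.31243896484375
slot centre [0.6202329  0.04151384] deg 149.65917585006133 1685
red 1699 [63.57445556 85.46380224] [[ 0.56847726 -0.15517903]]
[ 99  17 153] [ 98  20 140] [102  17 153]
[(125, array([243.848,  94.096]))]
seam deg 165.24990932896338 [0.53518815 0.00608628]
pts tab rearface pix [[ 0.55238554 -0.16082685]
 [ 0.58046027 -0.16929973]
 [ 0.56449779 -0.14538793]] tip [[ 0.60336696 -0.01593565]]
```

View pics/w1z.png

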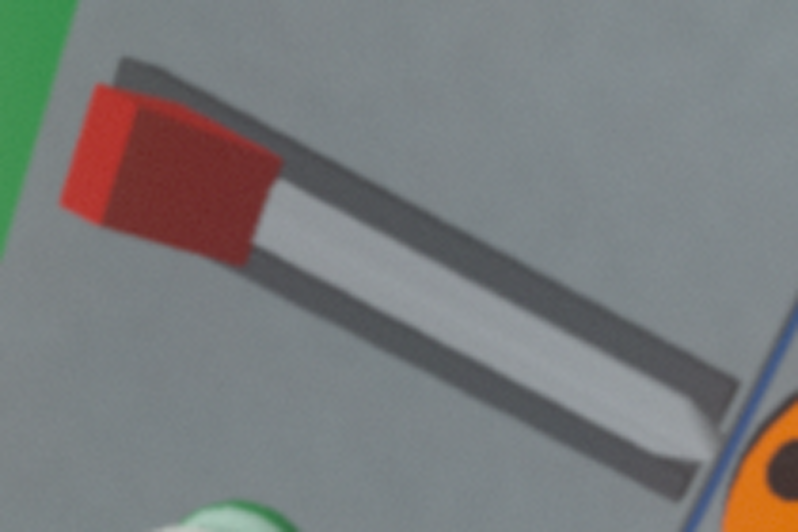

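Disc centre is (0.620,0.041), radius 50. Slot is at 149.7° and case y at 75.3°, so the joint is 74.4°. I descend with the fingers about 44° behind the posts.

Request:
apply_moves(moves=[0,0,0,2,-1.5,-40,87,0,0,0,2,-1.5,-80,87,0,0,0,2,-1.5,-110,87,0,0,0,2,-1.5,-120,87,0,0,0,2,-1.5,-126,87,0,0,0,2,-1.5,-130,87,0,0,0,2,-1.5,-134,87,0,0,0,2,-1.5,-134,87,0,0,0,2,-1.5,-134,87,0,0,0,2,-1.5,-134,87])

```text
clock: 3.85
position: [0.6209, 0.0406, 0.1058]
eef_rot: [-0.381, 3.117, -0.0]
wrist_force: [-1.2, 0.1, 0.2]
opening: 0.056
grip_force: 0.0
```

Run:
```python
from m import *
s=r.sense();print(s['position'],s['eef_rot'],s['wrist_force'])
im,d=camera('wrist');im2,_=camera('side')
cv2.imwrite('pics/w2.png',np.hstack([cv2.resize(im,(400,300)),cv2.resize(im2[110:230,180:340],(400,300),interpolation=cv2.INTER_CUBIC)]))
```

```text
[0.62093128 0.04064677 0.1058148 ] [-3.80965073e-01  3.11684859e+00 -2.24961350e-04] [-1.2171589  0.0597749  0.2425203]
```

View pics/w2.png

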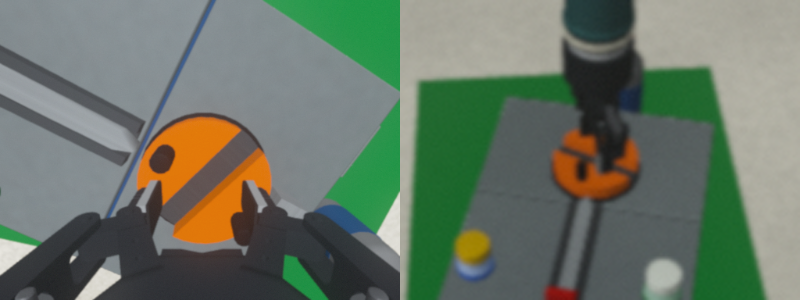

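The fingertips sit on either side of the slot, each counter-clockwise behind its post. I twist clockwise, staying short of the end.

Request:
apply_moves(moves=[0,0,-0.14,0,0.5,0,87,0,0,-0.28,0,0.5,0,87,0,0,-0.42,0,0.5,0,87,0,0,-0.56,0,0.5,0,87,0,0,-0.7,0,0.5,0,87,0,0,-0.84,0,0.5,0,87,0,0,-0.98,0,0.5,0,87,0,0,-1.12,0,0.5,0,87,0,0,-1.26,0,0.5,0,87,0,0,-1.4,0,0.5,0,87])

```text
clock: 4.95
position: [0.6196, 0.0419, 0.1051]
eef_rot: [-1.723, -2.624, -0.0]
wrist_force: [-2.1, 1.4, 1.3]
opening: 0.0561
grip_force: 1.4
```

Run:
```python
from m import *
s=r.sense();print(s['position'],s['eef_rot'],s['wrist_force'])
for c in ['top','side']:
    im,d=camera(c);P=pose(c)
    if c=='top': measure(im[:, :],P,(150,215))
im,d=camera('wrist');measure(im,pose('wrist'),(0,384));cv2.imwrite('pics/w3.png',im)
```

```text
[0.61963144 0.04191098 0.1050612 ] [-1.72302345e+00 -2.62431012e+00 -1.29785094e-04] [-2.14850305  1.4407145   1.34697731]
disc circ mm 577.7678833007812 -334.5543518066406 425.1118469238281
slot centre [ 0.61861225 -0.40155016] deg 103.85563361707031 3186
dark 133 [243.46616541 189.36090226] [[0.6018895  0.03522755]]
dark 97 [280.03092784 199.91752577] [[ 0.57368094 -0.06890423]]
dark 93 [285.5483871  191.48387097] [[ 0.59808089 -0.08422008]]
red 146 [495.5890411  203.06849315] [[ 0.57605927 -0.70820787]]
red 110 [309.87272727 202.60909091] [[ 0.56857181 -0.15424837]]
red 73 [180.87671233 162.63013699] [[0.67769913 0.21860024]]
disc circ mm 620.9417724609375 42.869476318359375 50.77524948120117
slot centre [0.62072319 0.04322649] deg 84.97571338727629 5167
```

View pics/w3.png

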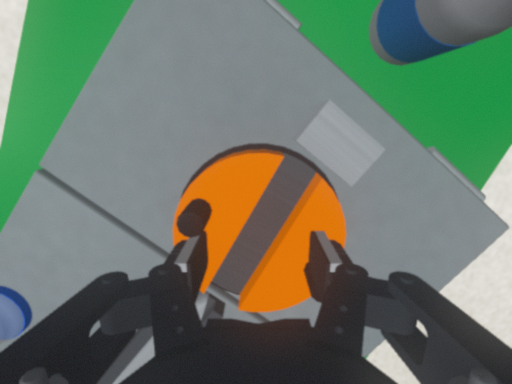

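The slot is at about 85°, which agrees with the finger geometry (23.4° − 28.3° + 90°). About −0.17 rad remains. I finish the turn, back off, lift and re-measure.

Request:
apply_moves(moves=[0,0,-0.06,0,0,0,87,0,0,-0.12,0,0,0,87,0,0,-0.17,0,0,0,87,0,0,-0.17,0,0,0,87,0,0,-0.17,0,0,0,87,0,0,0,0,0,0,87,0,0,0,0,0,20,87,0,0,0,0,0,60,87,0,0,0,0,0,100,87,0,0,0,0,0,134,87])

```text
clock: 6.1
position: [0.6212, 0.0405, 0.2414]
eef_rot: [1.714, 2.629, 0.001]
wrist_force: [0.6, -0.4, 0.3]
opening: 0.0564
grip_force: 0.0
```

Request:
apply_moves(moves=[0,0,0.1,0,0,0,87,0,0,0.25,0,0,0,87,0,0,0.4,0,0,0,87,0,0,0.54,0,0,0,200,0,0,0.68,0,0,0,255,0,0,0.82,0,0,0,255,0,0,0.9,0,0,0,255,0,0,0.9,0,0,0,255,0,0,0.9,0,0,0,255,0,0,0.9,0,0,0,255])

```text
clock: 7.1
position: [0.6206, 0.0409, 0.2389]
eef_rot: [0.403, 3.115, -0.0]
wrist_force: [-0.4, -0.4, -0.1]
opening: 0.0004
grip_force: 0.0
```

Run:
```python
from m import *
s=r.sense();print(s['position'],s['eef_rot'],s['wrist_force'],s['qpos'])
P=pose('wrist');im,d=camera('wrist');measure(im,P,(0,300));cv2.imwrite('pics/w4.png',im)
```

```text
[0.62061829 0.04094579 0.23891029] [ 4.03431567e-01  3.11513036e+00 -2.65492256e-04] [-0.37187068 -0.4127827  -0.07575059] [-2.51348382e-02  2.47475839e-01  1.17200555e+00 -2.16878204e-04
  1.72168387e+00 -1.33838324e+00]
disc circ mm 620.1612548828125 42.173614501953125 50.32084655761719
slot centre [0.62078526 0.0419919 ] deg 74.97133788544913 1559
red 1353 [ 59.03843311 185.57058389] [[ 0.56846629 -0.15455268]]
red 802 [454.40149626 199.2319202 ] [[0.68579626 0.23265598]]
```

View pics/w4.png

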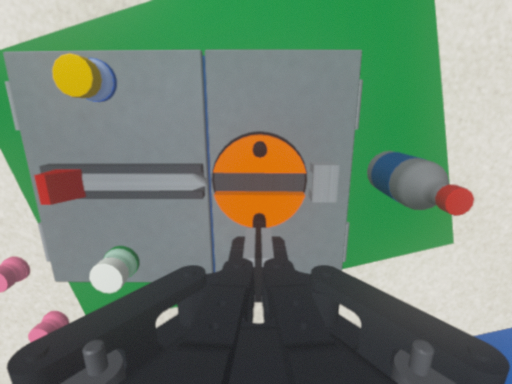

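Slot at 75.0° against the case axis at 75.3°: lined up. The jars and bottle stand undisturbed. I go behind the tab with shut fingers, turned so their 22 mm side pushes.

Request:
apply_moves(moves=[0,0,-1.571,-62,-235.5,0,255,0,0,-1.571,-62,-235.5,0,255,0,0,-1.571,-62,-235.5,0,255,0,0,-1.571,-62,-235.5,0,255,0,0,-1.571,-62,-235.5,0,255,0,0,-1.571,-62,-235.5,0,255,0,0,-1.571,-62,-235.5,0,255,0,0,-1.571,-62,-235.5,0,255,0,0,-1.571,-62,-235.5,0,255,0,0,-1.571,-62,-235.5,0,255])

```text
clock: 8.15
position: [0.5585, -0.1946, 0.2389]
eef_rot: [2.425, 1.997, 0.0]
wrist_force: [0.0, -0.3, 0.2]
opening: 0.0002
grip_force: 0.0
```

Request:
apply_moves(moves=[0,0,-0.064,0,0,-40,255,0,0,-0.064,0,0,-80,255,0,0,-0.064,0,0,-110,255,0,0,-0.064,0,0,-120,255,0,0,-0.064,0,0,-126,255,0,0,-0.064,0,0,-130,255,0,0,-0.064,0,0,-132,255,0,0,-0.064,0,0,-132,255,0,0,-0.064,0,0,-132,255,0,0,-0.064,0,0,-132,255])

```text
clock: 9.15
position: [0.5589, -0.1945, 0.1078]
eef_rot: [2.48, 1.926, 0.001]
wrist_force: [-0.1, -0.2, -0.1]
opening: -0.0003
grip_force: 0.0
```

Run:
```python
from m import *
s=r.sense();print(s['position'],s['eef_rot'],s['wrist_force'])
im,d=camera('wrist');im2,_=camera('side')
cv2.imwrite('pics/w5.png',np.hstack([cv2.resize(im,(400,300)),cv2.resize(im2[150:270,180:340],(400,300),interpolation=cv2.INTER_CUBIC)]))
```

```text
[ 0.55891562 -0.19453752  0.1078296 ] [2.47981553e+00 1.92620261e+00 1.29175720e-03] [-0.05405492 -0.18246895 -0.14698459]
```

View pics/w5.png

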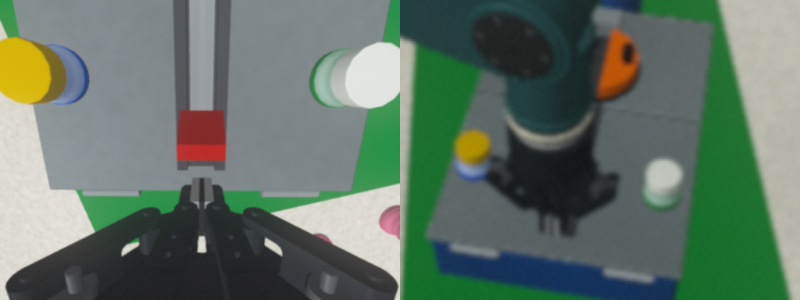

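The fingers are centred behind the tab (200 vs 201 px in the view) and the jars are well to the sides. I push gently along (0.254,0.967) with a force check part-way.

Request:
apply_moves(moves=[0,0,0,1.5,5.8,0,255,0,0,0,3,11.6,0,255,0,0,0,4.6,17.4,0,255,0,0,0,6.1,23.2,0,255,0,0,0,7.6,29,0,255,0,0,0,8.9,33.8,0,255,0,0,0,10.1,38.7,0,255,0,0,0,11.4,43.5,0,255,0,0,0,12.7,48.4,0,255,0,0,0,14,53.2,0,255])

```text
clock: 10.25
position: [0.5725, -0.1408, 0.1069]
eef_rot: [2.481, 1.927, -0.0]
wrist_force: [-0.8, -2.0, -0.6]
opening: -0.0001
grip_force: 1.1
```

Only sliding friction (2 N) with the tip already inside the slot. I continue.

Request:
apply_moves(moves=[0,0,0,2,7.7,0,255,0,0,0,4.1,15.5,0,255,0,0,0,6.1,23.2,0,255,0,0,0,8.1,30.9,0,255,0,0,0,10.2,38.7,0,255,0,0,0,12.2,46.4,0,255,0,0,0,14.2,54.1,0,255,0,0,0,16.2,61.8,0,255,0,0,0,18.3,69.6,0,255,0,0,0,19,72.5,0,255])

```text
clock: 11.25
position: [0.5917, -0.0675, 0.1068]
eef_rot: [-2.48, -1.928, -0.001]
wrist_force: [-0.3, -1.6, -0.0]
opening: -0.0003
grip_force: 1.1
```

Request:
apply_moves(moves=[0,0,0,0.8,2.9,0,255,0,0,0,1.5,5.8,0,255,0,0,0,2.3,8.7,0,255,0,0,0,3,11.6,0,255,0,0,0,3.6,13.5,0,255,0,0,0,4.1,15.5,0,255,0,0,0,4.3,16.4,0,255,0,0,0,4.6,17.4,0,255,0,0,0,4.8,18.4,0,255,0,0,0,4.8,18.4,0,255])

```text
clock: 12.25
position: [0.5954, -0.0534, 0.1069]
eef_rot: [2.48, 1.923, -0.008]
wrist_force: [-3.6, -9.8, 1.1]
opening: 0.0
grip_force: 5.0
```

Force is now 10 N with the motion stopped, close to the predicted home position. One firmer nudge will confirm the hard stop.

Request:
apply_moves(moves=[0,0,0,0.3,1,0,255,0,0,0,0.5,2,0,255,0,0,0,0.8,3,0,255,0,0,0,1,4,0,255,0,0,0,1.3,5,0,255,0,0,0,1.3,5,0,255,0,0,0,1.3,5,0,255,0,0,0,1.3,5,0,255,0,0,0,1.3,5,0,255,0,0,0,1.3,5,0,255])

```text
clock: 13.25
position: [0.5954, -0.0533, 0.107]
eef_rot: [2.478, 1.917, -0.02]
wrist_force: [-7.7, -20.0, 3.2]
opening: 0.0003
grip_force: 10.6
```

Hard stop: 0.1 mm for 10 N more. I back off, lift clear and check.

Request:
apply_moves(moves=[0,0,0,-2,-7,0,255,0,0,0,-6,-22,0,255,0,0,0,-10,-40,0,255,0,0,0,-10,-40,0,255,0,0,0,-10,-40,30,255,0,0,0,-10,-40,70,255,0,0,0,-10,-40,110,255,0,0,0,-10,-40,133,255,0,0,0,-10,-40,133,255,0,0,0,-10,-40,133,255])

```text
clock: 14.25
position: [0.5879, -0.0845, 0.24]
eef_rot: [2.48, 1.928, 0.002]
wrist_force: [-0.5, -0.6, 0.1]
opening: 0.0001
grip_force: 0.0
```

Run:
```python
from m import *
s=r.sense();print(s['position'],s['wrist_force'])
P=pose('wrist');im,d=camera('wrist');measure(im,P,(0,300))
c=np.array([.6203,.0414]);a=np.radians(75.3);u=np.array([np.cos(a),np.sin(a)]);n=np.array([u[1],-u[0]])
print('expected home tip, keeper far edge px',proj(P,[[*(c+.070*u),.091],[*(c+.082*u),.102],[*(c-.0814*u),.125]]))
cv2.imwrite('pics/w6.png',im)
```

```text
[ 0.58787551 -0.08445786  0.23996475] [-0.54145474 -0.64888124  0.124187  ]
disc circ mm 621.0844116210938 41.18581771850586 50.0546989440918
slot centre [0.62071216 0.03962592] deg 74.59871226352135 2411
red 934 [257.44860814 130.6391863 ] [[ 0.60215209 -0.03097831]]
expected home tip, keeper far edge px [[257.55577716 -35.08609813]
 [257.63256085 -58.34521651]
 [256.50263014 138.91842343]]
```

View pics/w6.png

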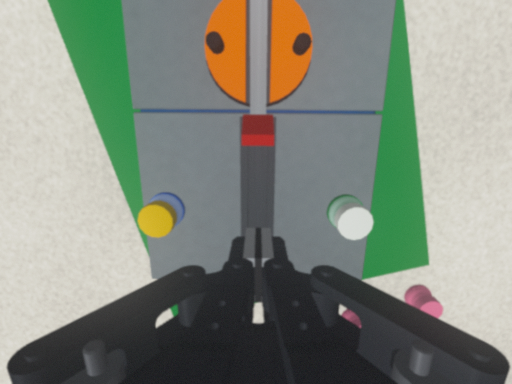

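The wrist view shows the bar through the disc with its tab at (258,130). It travelled 128 mm plus its initial offset of about 2–4 mm and sits against the hard stop. Both jars are upright and the hand is clear, so I hand in.

```bash
python3 -c "
from plant import r
print(r.job_done())"
```

```text
the job is handed in; nothing more can be done
None
```

The case is locked and the job handed in: the disc's slot is lined up to within 1°, the bar is pushed through to its hard stop in the keeper (about 130 mm of travel), both jars stand where they were, I never moved the arm near the bottle, and the hand is clear.

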